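# Unlock the toner cartridge and hold it level over its cradle

### The arm

A 7-joint arm with a two-finger parallel gripper is mounted at the origin on a cart in front of the work surface, level with it; the furniture and walls round the work are solid. World frame = base frame: x ahead of the robot, y to its left, z up, the work surface at z = 0. Lengths are in m, angles in degrees, forces in N, time in s.
With the tool pointing down it reaches from about 0.4 to 0.925 m from the base axis. Payload 5.6 kg.
Tool frame: the origin (TCP) lies on the front face of the gripper's body, between the roots of the fingers; the fingertips stand 73 mm ahead of it and the grasp point (between the pads) lies 54 mm ahead of it (manip.hold_point_z is the distance from the TCP to the grasp point, in m); z points along the fingers, y is the direction in which the jaws open and shut (so a half turn about z gives the same grasp; the last joint's range is limited). The gripper opens to 85 mm and grips with 20 to 120 N. Pads are 22 mm wide; open, the fingers measure 114 mm over their backs; the gripper's body (76 mm by 85 mm) begins 54 mm behind the grasp point. The pads swing forward as they close: fully open they stand 13 mm farther back than shut.
Start: joints at [-78.839, 26.786, -0.665, 91.828, 0.344, 61.387, -3.226], TCP at [0.153, 0.632, 0.304] pointing down, gripper open.
Joint ranges: [-144.91, 144.91], [-17.63, 115.5], [-89.93, 88.59], [15.96, 139.68], [-74.01, 254.01], [8.47, 105.57], [-167.45, 167.45]. Speed limits (degrees/s): [147.25, 147.25, 180, 180, 180, 180, 180].

### API

Orientations are given as [roll, pitch, yaw] about the fixed x, y, z axes, in that order (R = Rz(yaw) Ry(pitch) Rx(roll)).
In Python, from cell import manip, imaging gives the robot as it stands. The module is installed in compiled form; this text tells all that it offers.
- The arm moves only by the tool carry_out, never from a script. Its argument "deltas" is a list of rows, each a list of 7 numbers: the shift along the tool's x, y, z in cm, then the turn, a rotation vector about the tool's x, y, z in rad, then the closure in counts, from 0 (fully open) to 255 (shut). A call has exactly 5 rows; each row shifts and turns the commanded pose from where the row before left it, along the tool's axes as they then stand; what a row does not reach is not made up. A row lasts 1/8 s, in which the tool goes at most 62.5 mm and 10.7 degrees, less where a joint would pass 70% of its speed; a pose out of reach is approached as far as the arm can. A call with a gripper value outside its range is refused whole. The fingers move at their own pace and stop on an object; "force" is the grip in N (left out, the last holds). Time passes only in rows, so rows that do not move let the fingers close, or fill a call up. It gives the time, the measured TCP pose, the force and the opening at its end, in the units of the state.
- manip.get_obs(): the state, without advancing time (a new reading comes with each control period).
- imaging.snapshot(name): name is "side" or "top" or "wrist"; returns the picture (420x560x3 uint8, red, green, blue); there is no depth.
- imaging.camera_params(name): a dict with "K" (3x3 intrinsics, pixels), "position" and "attitude" of the camera in the world; the wrist camera has in their place "hand_eye" (4x4, takes a point from camera to tool coordinates, whose origin is the TCP and whose axes are the flange's). Camera axes: x right, y down, z forward; pixel columns grow to the right and rows downward; lengths in m; the calibration is good to about 2 mm. A picture is of the moment at which its call begins: read the wrist's pose just before it. camera_params takes no time and is no camera call.
- manip.job_done(): hands the job in, once; it reports no verdict.
Trained networks look in the newest picture that a camera, given by its name, has taken for a name from the list of things; names that differ only in an ending like _2 or _b are one class to them, and where a whole thing is asked for, a point or a joint stands for the part that bears it (a point fixed in the world has none). Each returns a list of dicts, best first, with "score" (0 to 1); they miss things now and then, are a little off and sometimes report something else, mostly with a low value. They report only what shows in the picture. A call takes as long as a camera call. They do not tell look-alikes from the thing itself.
- imaging.silhouettes(camera, query): "mask" (420x560 bool, what is visible of it) and "box" ([left, top, right, bottom] in pixels, round what is visible of it).
The state is a dict: "t": time; "joint_positions": joint angles; "qd": joint speeds; "joint_torque": joint torques, N m; "eef_pos": TCP position; "tool_rot": TCP orientation; "contact_force": force on the tool from outside, world axes, zero at the start; "torque": the same for the moment, N m; "width": opening from 0.0 (shut) to 1.0 (fully open).
Only numpy, scipy, OpenCV 4.12 (cv2) and the standard library are available. Lean on these libraries where they do the work, as an engineer would, in place of code of your own. Each camera call takes 0.05 s, during which the arm holds its last target.

### The job

A fresh toner cartridge is locked in its storage cradle in front of the printer. Draw the locking pin out of its bore and park it in the open-topped notches at the side of the cradle, its collar close in front of them, so it is not lost; then lift the cartridge by its handle straight up out of the cradle, always level so the toner does not shift, to about 10 cm above its seat, hold it there level and still for at least two seconds and finish still holding it. Leave the other things on the desk where they are.

Things in the scene. Friction and masses are not known exactly. Their poses are not given: they have to be found in the camera images.
- cradle: Grey storage cradle, fixed; base plate x -52..60, y -228..120, top z 18 mm. Origin on the desk under the seated cartridge's middle; x to its back (away from the robot), y along it, z up. The cartridge stands on pads (top z 25 mm) inside lips up to z 45 mm with 3 mm clearance: it comes out only straight up. The -y part carries two ears with the pin's bore, then two notched ribs.
- cartridge: Black toner cartridge, 84 (x) x 220 (y) mm, body 64 mm high, 104 mm with handle, 0.4 to 0.85 kg, loose. Origin: centre of its underside (25 mm above the desk when seated, axes then as the cradle's). Centre of mass under the handle's middle to 3 mm. A lug 12 mm thick with a 12.5 mm hole stands out 44 mm from its -y end, between the cradle's ears: the pin through it locks it down.
- handle (a point): Middle of the cartridge's handle bar, 98 mm above its underside. The bar runs along the cartridge's y, 14 mm wide (x) and 12 mm high, free between its posts for 80 mm, with 28 mm of open room below it: pinch it across the 14 mm from above.
- pin: Steel locking pin, 30 g, loose, level, drawn with light friction. Shank 8 mm thick, 55 mm long, tapered tip; then a collar 16 mm across, 4 mm thick, and a flat black pull tab. Origin on the axis at the collar's face toward the shank; x along the shank to the tip (the cradle's x; tab to the front). It starts up to 6 mm short of home; drawing it 62 mm along -x frees it of the ears.
- tab (a point): Pull tab of the pin; point on the pin's axis, 25 mm in front of its origin. A flat plate 30 mm long (10 to 40 mm in front of the origin), 10 mm thick, standing upright from 17 mm below to 11 mm above the axis. Pinch it across its 10 mm (along the pin's y) from above; room on both sides.
- pin_tip (a point): Tip of the pin's shank, 55 mm from its origin.
- bore (a point): Bore's mouth: cradle x -40, y -138, z 58 mm. Two upright ears 8 mm thick (cradle x -40..-32 and -16..-8 mm), 30 mm wide, top z 75 mm, with an 11 mm bore along x, either side of the cartridge's lug.
- notch (a point): Where the pin's origin lies when parked with its collar against the front rib: cradle x -40, y -200, z 56 mm, axes as the cradle's. Two upright ribs 8 mm thick (cradle x -40..-32 and -12..-4 mm) have open-topped notches 11 mm wide, floor z 52 mm, flared to about 25 mm at the top, z 72 mm. The parked shank lies along x on both floors, parallel to the bore.
- stapler: Blue and black stapler, 132 x 32 x 51 mm, left of the cradle; leave alone. Origin under its centre.
- tape_roll: Roll of brown parcel tape, 94 mm across, 48 mm high, left of the cradle; leave alone. Origin under its centre.
- memo_pad: Yellow memo pad, 76 x 76 x 11 mm, in front of the cradle; leave alone. Origin under its centre.
- rubber_stamp: Wooden stamp with a knob, 29 x 55 x 73 mm, right of the cradle; leave alone. Origin under its centre.
- dropper: Small amber dropper bottle, 34 mm across, 102 mm high, right of the cradle; leave alone. Origin under its centre.
There are look-alikes about, which are no part of the job. What is shaped like the pin but blue is not meant.

How it is judged:
By the outcome, as a careful person would: the job done as asked, in the order asked, and still so for the second after the job is handed in, while the arm keeps its last pose, push and grip.
It also fails if it takes over 54 s, if anything falls off the work surface, if the arm or the gripper's body presses on something with over 40 N, if the wrist force passes 120 N, or if a joint passes its speed limit or range.

## Working session

There is one attempt and no reset: what is moved stays moved. The work goes in short steps, Python scripts to look and compute and a tool call to move; the robot and the scene stay as the last step left them, time stands still between calls to the robot, and variables do not carry over. Pictures are saved under pics/ and viewed, and the job is handed in when it is done.

Besides the shell and the picture viewer there is one more tool, called after ">>>" as name(argument=value, ...), one argument or row to a line, values as JSON. carry_out: Moves the arm, as the interface text tells. Its arguments: {"type":"object","properties":{"deltas":{"type":"array","items":{"type":"array","items":{"type":"number"}}},"force":{"type":"number"}},"required":["deltas"]}

```bash
mkdir -p pics; cat > h.py <<'E'
from cell import manip, imaging
import numpy as np, cv2
from scipy.spatial.transform import Rotation as R
def save(n,im): cv2.imwrite('pics/'+n+'.png',im[:,:,::-1])
def cam(name,obs=None):
    p=imaging.camera_params(name)
    return p
E
python3 - <<'E'
from h import *
o=manip.get_obs();print(o)
for n in ['side','top','wrist']:
    save(n+'0',imaging.snapshot(n)); print(n,imaging.camera_params(n))
    for q in ['pin','cartridge','cradle']:
        for d in imaging.silhouettes(n,q): print(n,q,d['score'],d['box'])
print(manip.get_obs()['t'],manip.hold_point_z)
E
```

```text
{'t': 0.0, 'joint_positions': array([-78.83916044,  26.83584798,  -0.6651502 ,  91.88320496,
         0.34400834,  61.38673542,  -3.22532348]), 'qd': array([ 0.00448664,  0.10500494,  0.02770628, -0.08523835,  0.06294953,
        0.0158538 , -0.01659523]), 'joint_torque': array([-5.10766495e-04, -5.32379329e+01,  2.11261871e-02, -2.51312041e+01,
        1.13560364e-02,  7.51839427e-03,  4.55883438e-07]), 'eef_pos': array([0.15306367, 0.6312597 , 0.30292344]), 'tool_rot': array([-1.79896443e+02,  7.26657522e-03,  1.66372656e+02]), 'contact_force': array([ 0.12168134, -0.95158779, -0.53413757]), 'torque': array([ 0.0071595 ,  0.02740679, -0.00642834]), 'width': 0.9994292074353227}
side {'K': array([[524.39097651,   0.        , 270.96018774],
       [  0.        , 524.39097651, 200.21337425],
       [  0.        ,   0.        ,   1.        ]]), 'position': array([ 0.38986175, -1.36183091,  0.62252675]), 'attitude': array([-110.46949151,   -1.17235251,   -5.76876985])}
side pin 0.51 [240.0, 237.6, 257.4, 243.4]
side pin 0.45 [291.2, 220.5, 323.1, 228.1]
side pin 0.37 [271.2, 257.7, 281.8
[... 543 characters left out ...]
0.45 [292.0, 232.9, 306.2, 260.4]
top pin 0.42 [289.3, 167.1, 296.0, 194.3]
top cartridge 0.69 [204.7, 157.4, 297.7, 199.9]
top cradle 0.81 [206.6, 154.2, 320.5, 204.3]
wrist {'K': array([[339.30917694,   0.        , 282.30003429],
       [  0.        , 339.30917694, 207.16277201],
       [  0.        ,   0.        ,   1.        ]]), 'hand_eye': array([[-1.45453801e-04, -9.50794285e-01, -3.09822862e-01,
         7.94163385e-02],
       [ 9.99999797e-01,  5.38368801e-05, -6.34690312e-04,
         1.05188611e-03],
       [ 6.20139817e-04, -3.09822892e-01,  9.50794085e-01,
        -6.98150456e-02],
       [ 0.00000000e+00,  0.00000000e+00,  0.00000000e+00,
         1.00000000e+00]])}
0.6 0.0539
```

```bash
python3 - <<'E'
import cv2
a=cv2.imread('pics/top0.png');b=cv2.imread('pics/side0.png')
cv2.imwrite('pics/topz.png',cv2.resize(a[130:290,180:400],None,fx=3.6,fy=3.6,interpolation=cv2.INTER_CUBIC))
cv2.imwrite('pics/sidez.png',cv2.resize(b[150:290,180:380],None,fx=4,fy=4,interpolation=cv2.INTER_CUBIC))
E
```

```text
(no output)
```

View pics/top0.png

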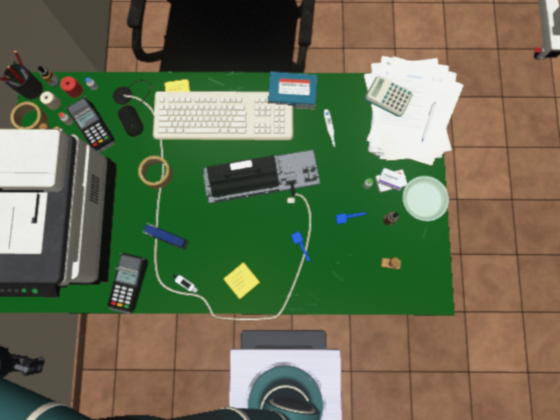

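View pics/side0.png

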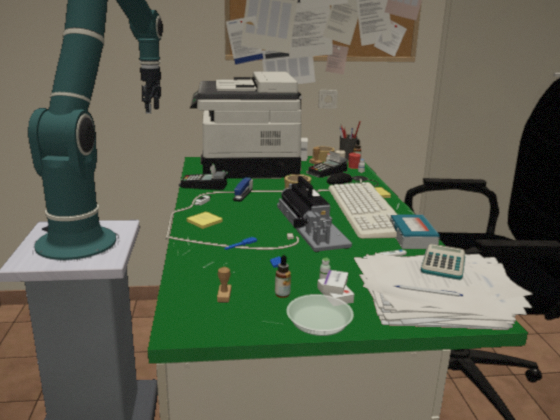

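```bash
ls pics
```

```text
side0.png
sidez.png
top0.png
topz.png
wrist0.png
```

View pics/topz.png

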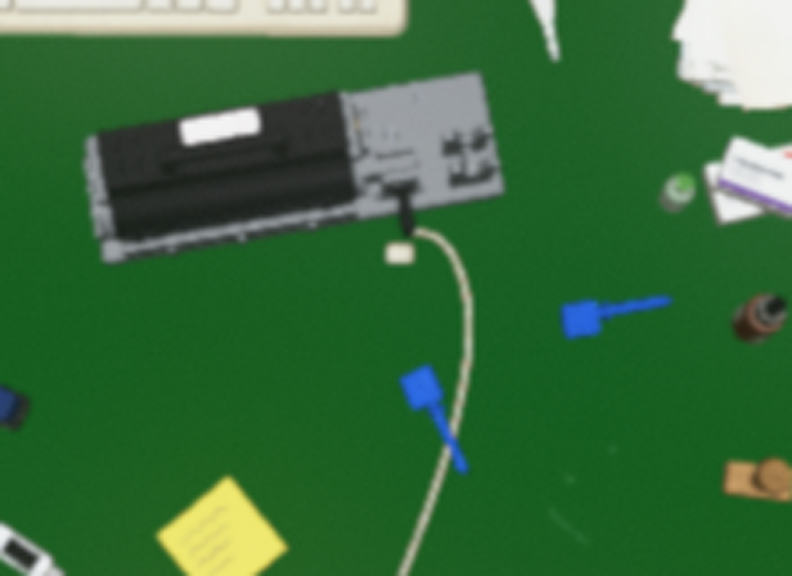

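View pics/sidez.png

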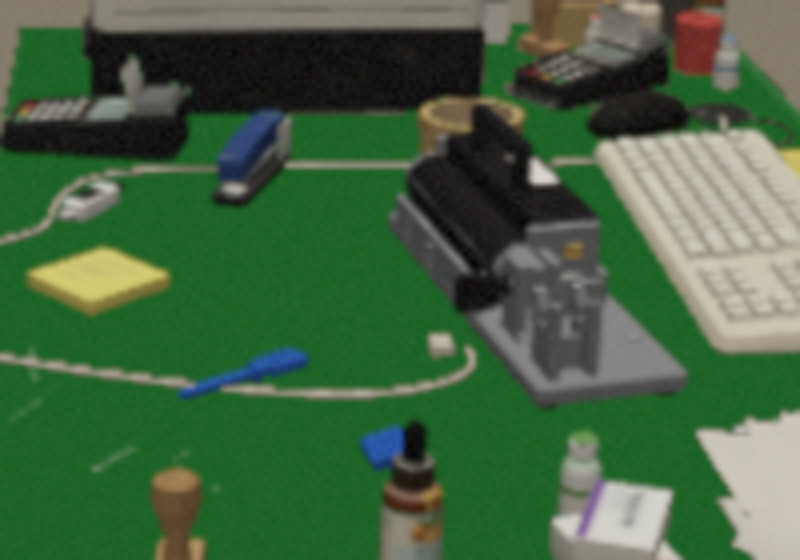

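```bash
cat >> h.py <<'E'
from scipy.optimize import least_squares
def fixedcam(name):
    p=imaging.camera_params(name)
    return p['K'],R.from_euler('xyz',p['attitude'],degrees=True).as_matrix(),p['position']
def wristcam(o):
    p=imaging.camera_params('wrist');H=p['hand_eye']
    Rt=R.from_euler('xyz',o['tool_rot'],degrees=True).as_matrix()
    return p['K'],Rt@H[:3,:3],o['eef_pos']+Rt@H[:3,3]
def proj(c,P):
    K,Rm,t=c; q=(np.atleast_2d(P)-t)@Rm; q=q@K.T; return q[:,:2]/q[:,2:]
def cr2w(s,P):  # s=x,y,yaw(rad); P in mm cradle
    P=np.atleast_2d(P)/1000.; c,si=np.cos(s[2]),np.sin(s[2])
    return np.c_[s[0]+c*P[:,0]-si*P[:,1], s[1]+si*P[:,0]+c*P[:,1], P[:,2]]
def fit(obs,s0): # obs list of (cam,P(mm),uv)
    f=lambda s: np.concatenate([(proj(c,cr2w(s,P))-uv).ravel() for c,P,uv in obs])
    r=least_squares(f,s0,loss='soft_l1'); return r.x,f(r.x).reshape(-1,2)
def overlay(im,c,s,k=1):
    im=cv2.resize(im,None,fx=k,fy=k,interpolation=cv2.INTER_CUBIC).copy()
    def box(x0,x1,y0,y1,z0,z1,col):
        V=[(x,y,z) for x in(x0,x1) for y in(y0,y1) for z in(z0,z1)]
        q=proj(c,cr2w(s,np.array(V,float)))*k
        for i in range(8):
            for j in range(i+1,8):
                if sum(a!=b for a,b in zip(V[i],V[j]))==1:
                    cv2.line(im,tuple(int(v) for v in q[i]),tuple(int(v) for v in q[j]),col,1)
    box(-52,60,-228,120,18,18.01,(255,0,0))
    box(-42,42,-110,110,25,89,(255,255,0))
    box(-7,7,-40,40,117,129,(255,128,0))
    for x in(-40,-16): box(x,x+8,-153,-123,18,75,(0,255,255))
    for x in(-40,-12): box(x,x+8,-215,-185,18,72,(255,0,255))
    return im
E
python3 - <<'E'
from h import *
c=fixedcam('top')
z=lambda u,v:np.array([[180+u/3.6,130+v/3.6]])
obs=[(c,(60,-228,18),z(480,73)),(c,(-52,-228,18),z(503,192)),(c,(-52,120,18),z(105,262)),(c,(60,120,18),z(88,135))]
s,r=fit(obs,[0.5,0.05,0.1]);print(s,np.degrees(s[2]),r)
np.save('s.npy',s)
im=cv2.imread('pics/top0.png')[:,:,::-1]
save('ov',overlay(im,c,s,4)[540:1100,750:1400])
cs=fixedcam('side')
im=cv2.imread('pics/side0.png')[:,:,::-1]
save('ovs',overlay(im,cs,s,4)[600:1100,1000:1500])
print(cr2w(s,[(-65,-138,58),(-40,-138,58),(-40,-200,56),(0,0,123)]))
print(imaging.camera_params('wrist')['hand_eye'])
E
```

```text
[0.65358417 0.12539796 0.17786202] 10.190743261054083 [[ 0.50261274 -0.73171815]
 [ 0.82071685  0.46058733]
 [-0.46798728 -0.18583858]
 [-0.8660142   0.30705046]]
[[ 0.61402535 -0.02192516  0.058     ]
 [ 0.63863095 -0.01750201  0.058     ]
 [ 0.64960035 -0.07852391  0.056     ]
 [ 0.65358417  0.12539796  0.123     ]]
[[-1.45390553e-04 -9.50794278e-01 -3.09822886e-01  7.94163376e-02]
 [ 9.99999797e-01  5.38966325e-05 -6.34669492e-04  1.05185489e-03]
 [ 6.20138531e-04 -3.09822915e-01  9.50794077e-01 -6.98148682e-02]
 [ 0.00000000e+00  0.00000000e+00  0.00000000e+00  1.00000000e+00]]
```

View pics/ov.png

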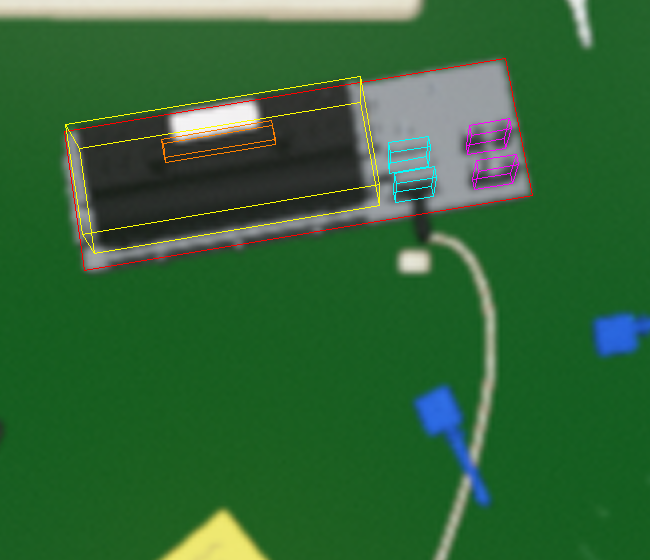

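View pics/ovs.png

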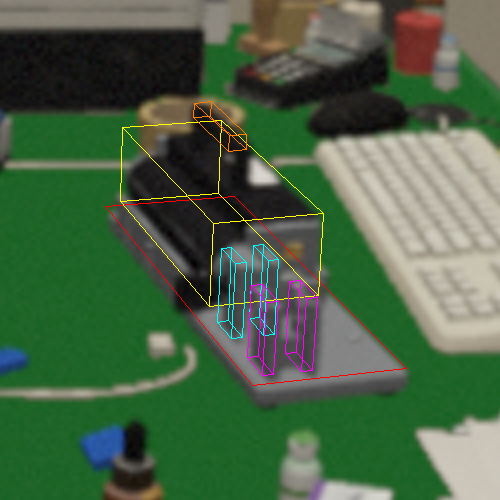

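```bash
cat >> h.py <<'E'
def ray(c,uv,z):
    K,Rm,t=c; d=Rm@np.linalg.solve(K,[uv[0],uv[1],1]); return t+d*(z-t[2])/d[2]
E
python3 - <<'E'
from h import *
c=fixedcam('top')
for uv in [(110,200),(100,285),(110,310),(80,312),(75,290)]:
    print(uv,[ray(c,uv,z).round(3) for z in (0,.1,.2,.3)])
E
```

```text
(110, 200) [array([0.591, 0.543, 0.   ]), array([0.569, 0.506, 0.1  ]), array([0.548, 0.469, 0.2  ]), array([0.526, 0.432, 0.3  ])]
(100, 285) [array([0.331, 0.554, 0.   ]), array([0.327, 0.516, 0.1  ]), array([0.324, 0.478, 0.2  ]), array([0.321, 0.44 , 0.3  ])]
(110, 310) [array([0.258, 0.518, 0.   ]), array([0.259, 0.483, 0.1  ]), array([0.261, 0.447, 0.2  ]), array([0.263, 0.412, 0.3  ])]
(80, 312) [array([0.251, 0.606, 0.   ]), array([0.253, 0.565, 0.1  ]), array([0.256, 0.523, 0.2  ]), array([0.258, 0.481, 0.3  ])]
(75, 290) [array([0.315, 0.627, 0.   ]), array([0.313, 0.584, 0.1  ]), array([0.311, 0.541, 0.2  ]), array([0.309, 0.498, 0.3  ])]
```

View pics/wrist0.png

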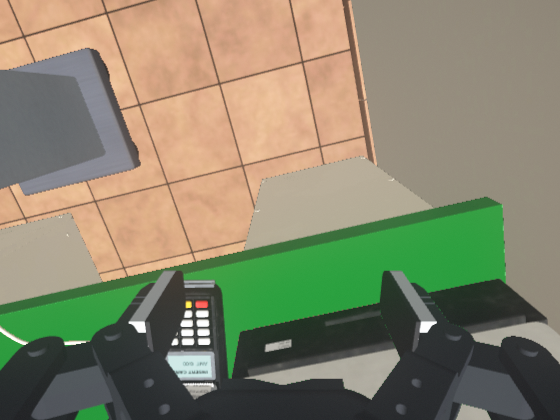

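>>> carry_out(
  deltas=[
    [-1.8,-4.1,0,0,0,0,0],
    [-1.8,-4.1,0,0,0,0,0],
    [-1.8,-4.1,0,0,0,0,0],
    [-1.8,-4.1,0,0,0,0,0],
    [-1.8,-4.1,0,0,0,0,0],
  ],
)

```text
t: 1.23
eef_pos: [0.1925, 0.4098, 0.3041]
tool_rot: [180.0, 0.0, 166.4]
contact_force: [1.1, -0.2, 1.4]
width: 1.0
```

>>> carry_out(
  deltas=[
    [-4.3,-3.3,0,0,0,0,0],
    [-4.3,-3.3,0,0,0,0,0],
    [-4.3,-3.3,0,0,0,0,0],
    [-4.3,-3.3,0,0,0,0,0],
    [-4.3,-3.3,0,0,0,0,0],
  ],
)

```text
t: 1.85
eef_pos: [0.3634, 0.1988, 0.3044]
tool_rot: [179.9, 0.0, 166.4]
contact_force: [0.8, 0.4, -0.4]
width: 1.0
```

>>> carry_out(
  deltas=[
    [-4.7,-2.6,0,0,0,0,0],
    [-4.7,-2.6,0,0,0,0,0],
    [-4.7,-2.6,0,0,0,0,0],
    [-4.7,-2.6,0,0,0,0,0],
    [-4.7,-2.6,0,0,0,0,0],
  ],
)

```text
t: 2.48
eef_pos: [0.5614, 0.0175, 0.3042]
tool_rot: [180.0, 0.0, 166.4]
contact_force: [0.4, 1.1, -0.6]
width: 0.996
```

>>> carry_out(
  deltas=[
    [-4.7,-2.6,0,0,0,0,0],
    [0,0,0.5,0,0,-0.138,0],
    [0,0,0.5,0,0,-0.138,0],
    [0,0,0,0,0,-0.139,0],
    [0,0,0,0,0,0,0],
  ],
)

```text
t: 3.1
eef_pos: [0.5997, -0.0179, 0.294]
tool_rot: [180.0, 0.0, -169.9]
contact_force: [-0.1, 0.6, -0.5]
width: 0.996
```

```bash
python3 - <<'E'
from h import *
s=np.load('s.npy')
o=manip.get_obs();print(o['t'],o['eef_pos'],o['tool_rot'],o['joint_positions'],o['qd'].round(1))
im=imaging.snapshot('wrist');save('w1',im);c=wristcam(o)
np.save('o1.npy',o,allow_pickle=True)
save('w1o',overlay(im,c,s,1.4))
for q in ['pin','tab']:
    for d in imaging.silhouettes('wrist',q): print(q,d['score'],d['box'])
E
```

```text
3.1 [ 0.59969894 -0.01788389  0.2939593 ] [ 1.79982383e+02  1.16078579e-02 -1.69940740e+02] [-19.07347746  23.16024741  22.81435924 100.96025155 -10.38991615
  57.93972105 107.68765835] [-0.6 -0.   0.9  0.  -0.3 -0.1 -2.6]
pin 0.93 [66.0, 74.9, 160.9, 105.6]
pin 0.68 [268.3, 183.5, 286.8, 275.9]
pin 0.65 [270.1, 0.0, 301.9, 69.6]
tab 0.97 [269.2, 4.0, 306.5, 64.0]
tab 0.88 [66.9, 72.1, 159.1, 104.2]
tab 0.74 [270.3, 185.3, 286.2, 276.1]
```

View pics/w1o.png

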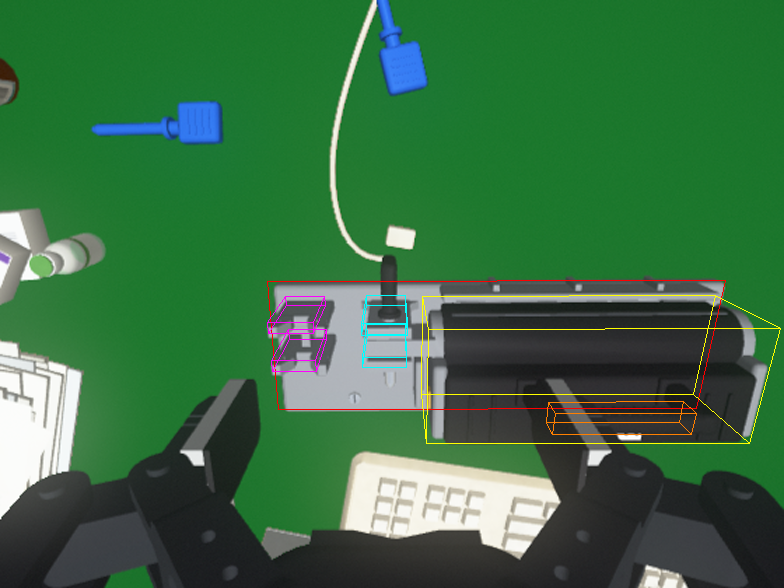

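View pics/w1.png

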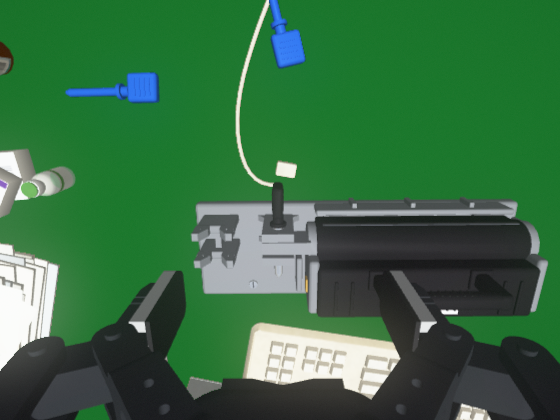

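```bash
python3 - <<'E'
import cv2
a=cv2.imread('pics/w1.png')
cv2.imwrite('pics/w1z.png',cv2.resize(a[170:310,185:325],None,fx=5.7,fy=4.2*1.0 if 0 else 4.28,interpolation=cv2.INTER_CUBIC))
E
```

```text
(no output)
```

View pics/w1z.png

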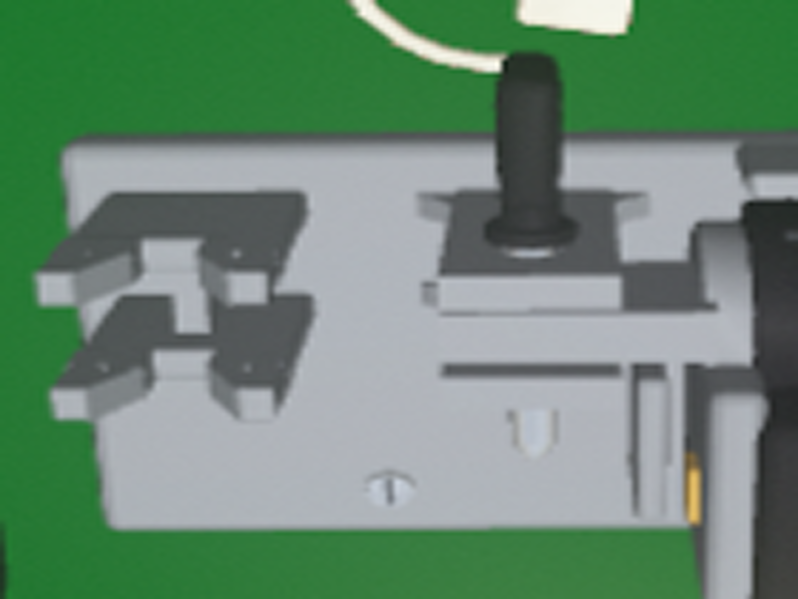

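```bash
python3 - <<'E'
from h import *
o=np.load('o1.npy',allow_pickle=True).item();c=wristcam(o)
z=lambda u,v:np.array([[185+u/5.7-.4,170+v/4.28-.4]])
obs=[(c,(-52,-228,18),z(65,142)),(c,(60,-228,18),z(105,528)),(c,(-40,-153,75),z(440,275)),(c,(-40,-123,75),z(620,275)),(c,(-40,-200,72),z(153,272)),(c,(-12,-200,72),z(163,390)),(c,(-32,-153,75),z(440,311))]
s,r=fit(obs,np.load('s.npy'));print(s,np.degrees(s[2]),r.round(1))
ct=fixedcam('top');zt=lambda u,v:np.array([[180+u/3.6,130+v/3.6]])
obs+=[(ct,(60,-228,18),zt(480,73)),(ct,(-52,-228,18),zt(503,192)),(ct,(-52,120,18),zt(105,262)),(ct,(60,120,18),zt(88,135))]
s2,r=fit(obs,s);print(s2,np.degrees(s2[2]),r.round(1))
np.save('s.npy',s)
im=cv2.imread('pics/w1.png')[:,:,::-1]
save('w1o2',overlay(im,c,s,4)[700:1240,750:1500])
# pin: collar base on axis & tab end
for x in (-40,-44): print(proj(c,cr2w(s,[(x,-138,58)])))
for d in (0,2,4,6): print(d,proj(c,cr2w(s,[(-40-d-10,-138,69),(-40-d-40,-138,69),(-40-d,-138,66)])).round(1).tolist())
E
```

```text
[0.65540733 0.12925893 0.17830403] 10.216068412421038 [[-1.5  0.4]
 [-0.6  1.6]
 [ 0.1  0.1]
 [ 1.1  0. ]
 [-0.1 -0.3]
 [ 0.2 -0.6]
 [ 0.3 -0.3]]
[0.65495169 0.12908591 0.18044708] 10.338856184298175 [[-1.7  0.4]
 [-0.6  1.6]
 [-0.1 -0. ]
 [ 1.  -0.2]
 [-0.3 -0.3]
 [ 0.  -0.7]
 [ 0.1 -0.4]
 [-0.8 -1.3]
 [-0.4 -0.2]
 [-1.6 -0.5]
 [-2.1 -0. ]]
[[278.39510937 227.16595007]]
[[278.36832185 223.29096599]]
0 [[278.2, 221.4], [278.0, 190.1], [278.3, 230.3]]
2 [[278.2, 219.4], [278.0, 188.0], [278.3, 228.3]]
4 [[278.2, 217.4], [277.9, 185.8], [278.3, 226.3]]
6 [[278.1, 215.3], [277.9, 183.7], [278.3, 224.3]]
```

View pics/w1o2.png

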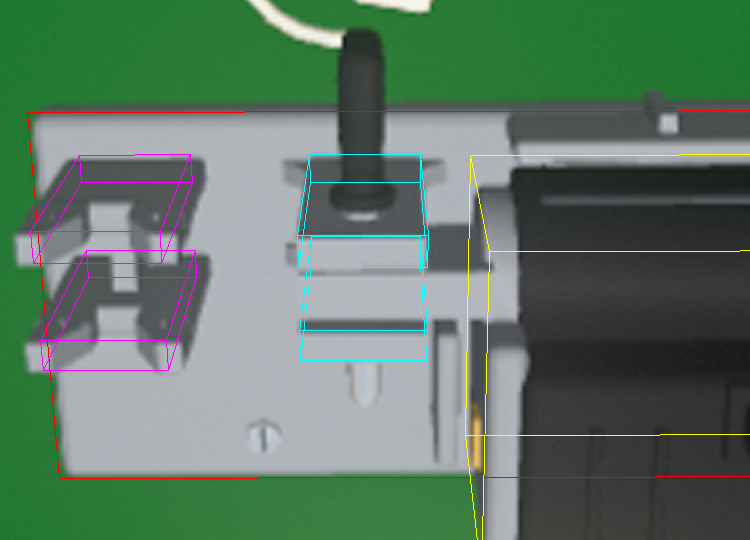

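```bash
cat >> h.py <<'E'
def togo(P,yaw=None): # target TCP world -> tool axes cm
    o=manip.get_obs();Rt=R.from_euler('xyz',o['tool_rot'],degrees=True).as_matrix()
    print('t',round(o['t'],2),'pos',o['eef_pos'].round(4),'rot',o['tool_rot'].round(2),'F',o['contact_force'].round(1),'w',round(o['width'],3))
    print('togo cm',(Rt.T@(np.asarray(P)-o['eef_pos'])*100).round(2))
def tcp(s,x,y,z): return cr2w(s,[(x,y,z+53.9)])[0]
E
python3 - <<'E'
from h import *
s=np.load('s.npy'); p=tcp(s,-70,-138,57);print(p); togo(p)
E
```

```text
[ 0.6109929  -0.01896846  0.1109    ]
t 3.25 pos [ 0.5997 -0.0178  0.2941] rot [-1.8000e+02  2.0000e-02 -1.6997e+02] F [ 0.3 -0.1 -0.3] w 1.001
togo cm [-1.08 -0.31 18.32]
```

>>> carry_out(
  deltas=[
    [-1.1,-0.3,2,0,0,0,0],
    [0,0,4,0,0,0,0],
    [0,0,4,0,0,0,0],
    [0,0,2,0,0,0,0],
    [0,0,0,0,0,0,0],
  ],
)

```text
t: 3.88
eef_pos: [0.6106, -0.0188, 0.1729]
tool_rot: [180.0, -0.1, -169.9]
contact_force: [-0.7, -0.4, 0.9]
width: 1.001
```

```bash
python3 - <<'E'
from h import *
s=np.load('s.npy'); p=tcp(s,-70,-138,57); togo(p)
o=manip.get_obs();im=imaging.snapshot('wrist');c=wristcam(o);np.save('o2.npy',o,allow_pickle=True)
save('w2',im);save('w2o',overlay(im,c,s,1.4))
for d in (3,5,7): print(d,proj(c,cr2w(s,[(-40-d-10,-138,69),(-40-d-40,-138,69),(-40-d,-138,66)])).round(1).tolist())
E
```

```text
t 3.88 pos [ 0.6106 -0.0188  0.1729] rot [ 1.8000e+02 -1.3000e-01 -1.6988e+02] F [-0.7 -0.4  0.9] w 1.001
togo cm [-0.05 -0.03  6.2 ]
3 [[280.4, 273.5], [280.2, 224.6], [280.5, 286.0]]
5 [[280.4, 270.3], [280.2, 221.2], [280.5, 283.0]]
7 [[280.4, 267.2], [280.2, 217.7], [280.5, 280.0]]
```

View pics/w2o.png

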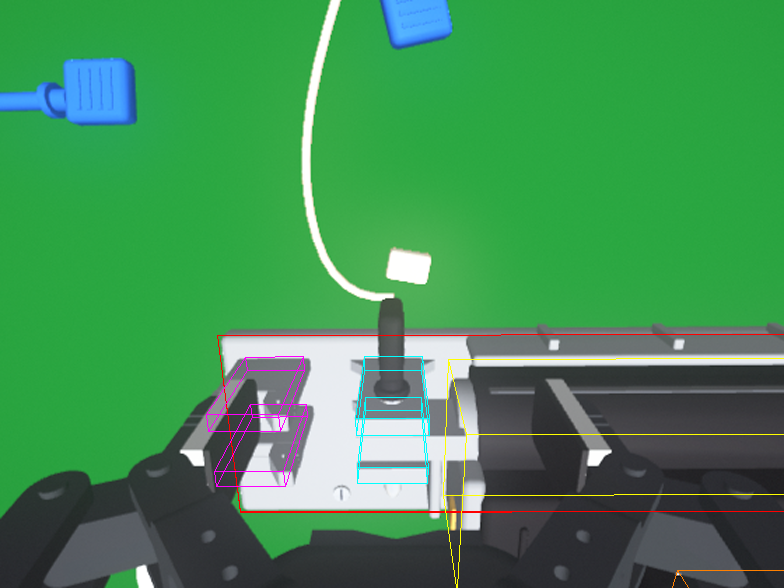

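View pics/w2.png

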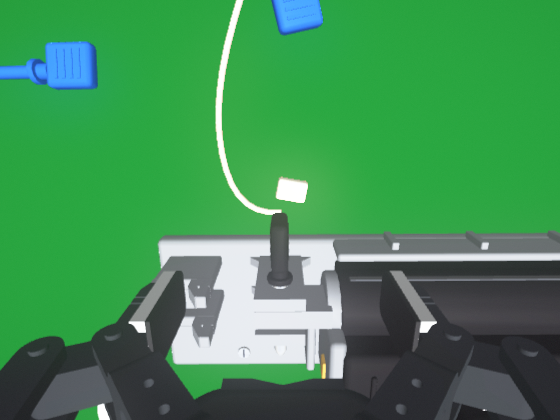

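>>> carry_out(
  deltas=[
    [0,0,2,0,0,0,0],
    [0,0,2.2,0,0,0,0],
    [0,0,2,0,0,0,0],
    [0,0,0,0,0,0,0],
    [0,0,0,0,0,0,0],
  ],
)

```text
t: 4.55
eef_pos: [0.6115, -0.019, 0.1123]
tool_rot: [-180.0, 0.1, -169.9]
contact_force: [-0.1, 0.3, 0.2]
width: 1.0
```

>>> carry_out(
  deltas=[
    [0,0,0,0,0,0,255],
    [0,0,0,0,0,0,255],
    [0,0,0,0,0,0,255],
    [0,0,0,0,0,0,255],
    [0,0,0,0,0,0,255],
  ],
  force=30,
)

```text
t: 5.18
eef_pos: [0.6114, -0.0193, 0.1122]
tool_rot: [-180.0, 0.0, -169.9]
contact_force: [1.0, -2.0, 0.8]
width: 0.112
```

>>> carry_out(
  deltas=[
    [0,0,0,0,0,0,255],
    [0,0,0,0,0,0,255],
    [0,0,0,0,0,0,255],
    [0,0,0,0,0,0,255],
    [0,0,0,0,0,0,255],
  ],
  force=30,
)

```text
t: 5.8
eef_pos: [0.6113, -0.0191, 0.1121]
tool_rot: [-180.0, 0.0, -169.9]
contact_force: [0.4, -2.7, 2.5]
width: 0.11
```

```bash
python3 - <<'E'
from h import *
s=np.load('s.npy'); p=tcp(s,-70,-138,57); togo(p)
im=imaging.snapshot('wrist');save('w3',im)
E
```

```text
t 5.8 pos [ 0.6113 -0.0191  0.1121] rot [-1.7997e+02  4.0000e-02 -1.6987e+02] F [ 0.4 -2.7  2.5] w 0.11
togo cm [0.03 0.02 0.12]
```

View pics/w3.png

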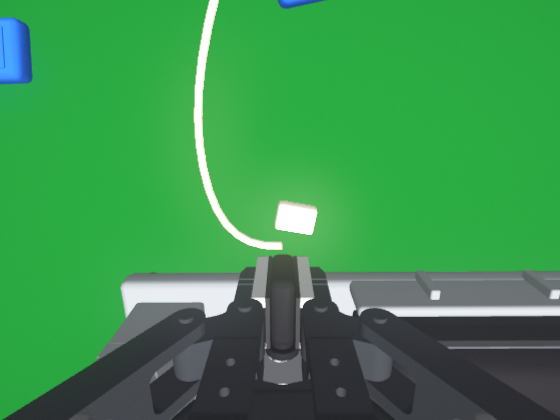

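>>> carry_out(
  deltas=[
    [1,0,0,0,0,0,255],
    [1.5,0,0,0,0,0,255],
    [1.5,0,0,0,0,0,255],
    [1.5,0,0,0,0,0,255],
    [1.5,0,0,0,0,0,255],
  ],
)

```text
t: 6.48
eef_pos: [0.5396, -0.0305, 0.1112]
tool_rot: [179.9, -0.2, -169.8]
contact_force: [-0.3, 1.0, -0.4]
width: 0.109
```

>>> carry_out(
  deltas=[
    [0.5,0,0,0,0,0,255],
    [0,0,-1,0,0,0,255],
    [0,0,-2,0,0,0,255],
    [0,0,-2,0,0,0,255],
    [0,0,0,0,0,0,255],
  ],
)

```text
t: 7.1
eef_pos: [0.5387, -0.0318, 0.1637]
tool_rot: [-180.0, 0.2, -169.8]
contact_force: [-0.1, -0.1, -0.5]
width: 0.109
```

```bash
python3 - <<'E'
from h import *
s=np.load('s.npy'); p=tcp(s,-70,-200,95); togo(p)
o=manip.get_obs();im=imaging.snapshot('wrist');save('w4',im)
b=imaging.snapshot('side');save('s4',cv2.resize(b[170:290,220:360],None,fx=5,fy=5,interpolation=cv2.INTER_CUBIC))
E
```

```text
t 7.1 pos [ 0.5387 -0.0318  0.1637] rot [-179.98    0.24 -169.82] F [-0.1 -0.1 -0.5] w 0.109
togo cm [-7.34 -6.21  1.51]
```

View pics/w4.png

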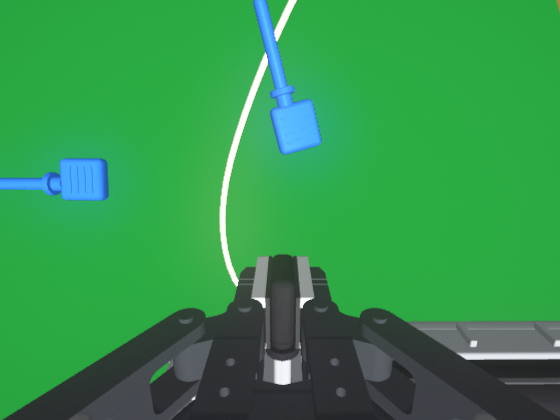

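View pics/s4.png

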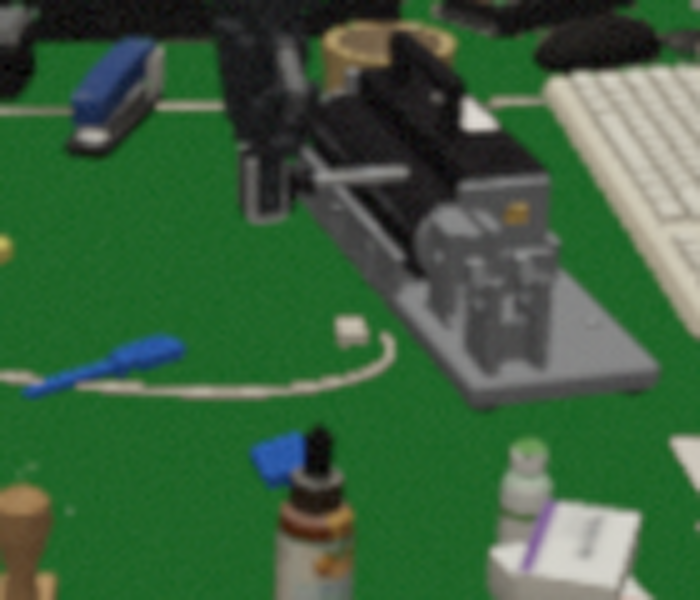

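```bash
python3 - <<'E'
from h import *
p=imaging.camera_params('wrist');H=p['hand_eye'];K=p['K']
def pt(P):
    q=(np.array(P)/1000-H[:3,3])@H[:3,:3]; q=K@q; return (q[:2]/q[2]).round(1)
for a in (-32,-28,-25,-22,-18):
    for b in (54.8,):
        print(a,'tabend top',pt((a+40,0,b-11)),'tabend bot',pt((a+40,0,b+17)),'collar top face',pt((a,0,b-8)),pt((a+4,0,b-8)), 'tip',pt((a-55,0,b)))
im=cv2.imread('pics/w4.png')
cv2.imwrite('pics/w4z.png',cv2.resize(im[240:400,200:370],None,fx=3.75,fy=3.75,interpolation=cv2.INTER_CUBIC))
E
```

```text
-32 tabend top [280.  291.5] tabend bot [280.4 258.4] collar top face [280.2 369.4] [280.2 361.8] tip [280.6 445.4]
-28 tabend top [280.  282.3] tabend bot [280.4 250.5] collar top face [280.2 361.8] [280.2 354.1] tip [280.6 439.5]
-25 tabend top [279.9 275.3] tabend bot [280.4 244.5] collar top face [280.2 356.1] [280.2 348.3] tip [280.5 435. ]
-22 tabend top [279.9 268.2] tabend bot [280.4 238.4] collar top face [280.2 350.2] [280.2 342.3] tip [280.5 430.4]
-18 tabend top [279.9 258.5] tabend bot [280.4 230.2] collar top face [280.2 342.3] [280.2 334.3] tip [280.5 424.3]
```

View pics/w4z.png

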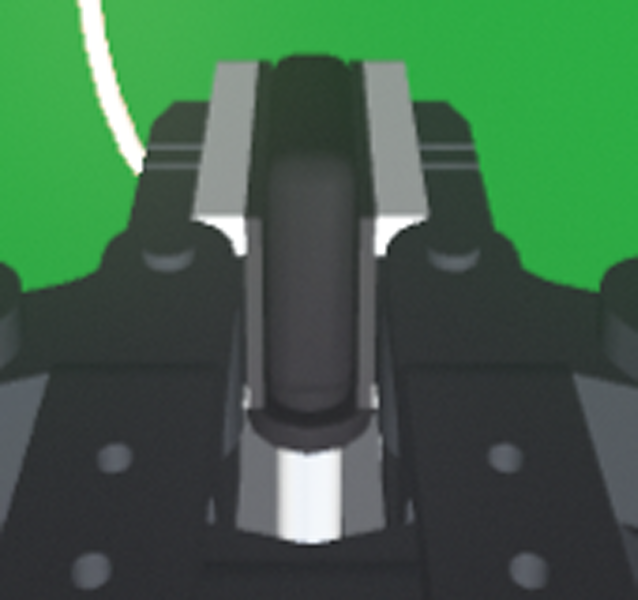

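>>> carry_out(
  deltas=[
    [0,-3,0,0,0,0,255],
    [0,-3.2,0,0,0,0,255],
    [-3.5,0,0,0,0,0,255],
    [-3.9,0,0,0,0,0,255],
    [0,0,1.5,0,0,0,255],
  ],
)

```text
t: 7.82
eef_pos: [0.6237, -0.0789, 0.1464]
tool_rot: [-180.0, 0.2, -169.7]
contact_force: [-0.6, 0.4, -0.8]
width: 0.111
```

>>> carry_out(
  deltas=[
    [0,0,0,0,0,0,255],
    [0,0,0,0,0,0,255],
    [0,0,0,0,0,0,255],
    [0,0,0,0,0,0,255],
    [0,0,0,0,0,0,255],
  ],
)

```text
t: 8.45
eef_pos: [0.621, -0.0801, 0.1473]
tool_rot: [-180.0, 0.0, -169.9]
contact_force: [0.4, 0.1, -0.8]
width: 0.115
```

```bash
python3 - <<'E'
from h import *
s=np.load('s.npy'); p=tcp(s,-69.5,-200,58.5); togo(p)
im=imaging.snapshot('wrist');save('w5',im)
b=imaging.snapshot('side');save('s5',cv2.resize(b[170:270,250:370],None,fx=6,fy=6,interpolation=cv2.INTER_CUBIC))
E
```

```text
t 8.45 pos [ 0.621  -0.0801  0.1473] rot [-1.8000e+02  3.0000e-02 -1.6985e+02] F [ 0.4  0.1 -0.8] w 0.115
togo cm [-0.15 -0.01  3.49]
```

View pics/w5.png

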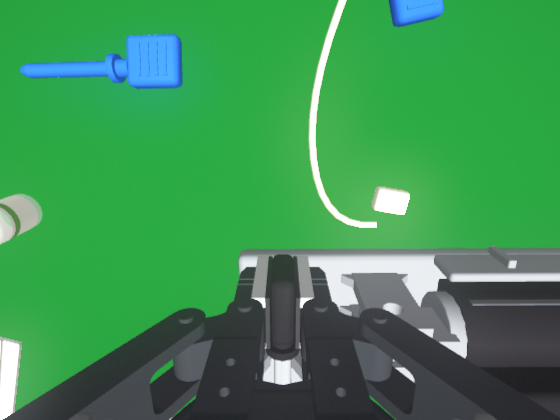

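View pics/s5.png

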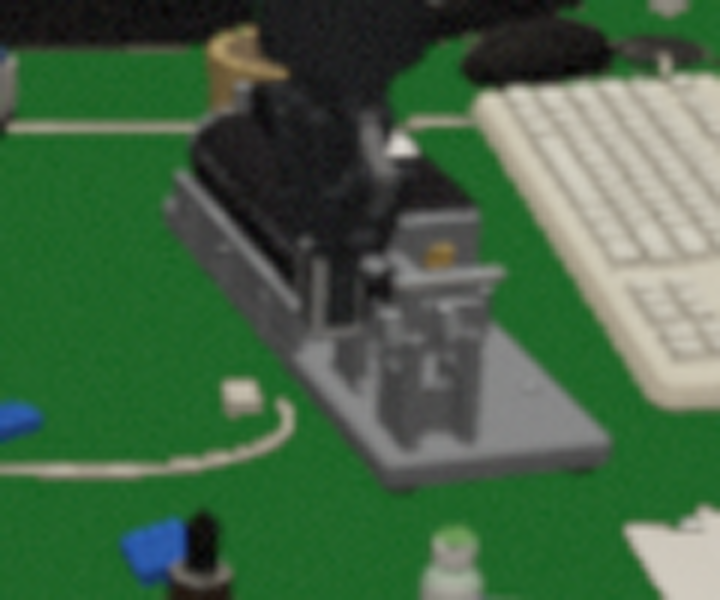

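>>> carry_out(
  deltas=[
    [-0.1,0,0.8,0,0,0,255],
    [0,0,0.8,0,0,0,255],
    [0,0,0.7,0,0,0,255],
    [0,0,0.5,0,0,0,255],
    [0,0,0,0,0,0,255],
  ],
)

```text
t: 9.18
eef_pos: [0.6217, -0.0799, 0.1183]
tool_rot: [180.0, -0.1, -169.9]
contact_force: [0.1, 0.1, -0.4]
width: 0.113
```

>>> carry_out(
  deltas=[
    [0,0,0.3,0,0,0,255],
    [0,0,0.2,0,0,0,255],
    [0,0,0.1,0,0,0,255],
    [0,0,0,0,0,0,255],
    [0,0,0,0,0,0,255],
  ],
)

```text
t: 9.8
eef_pos: [0.622, -0.0799, 0.113]
tool_rot: [-180.0, 0.0, -169.9]
contact_force: [0.4, 0.2, -0.8]
width: 0.113
```

```bash
python3 - <<'E'
from h import *
s=np.load('s.npy'); p=tcp(s,-69.5,-200,57); togo(p)
im=imaging.snapshot('wrist');save('w6',im)
b=imaging.snapshot('side');save('s6',cv2.resize(b[170:270,250:370],None,fx=6,fy=6,interpolation=cv2.INTER_CUBIC))
E
```

```text
t 9.8 pos [ 0.622  -0.0799  0.113 ] rot [-1.8000e+02  1.0000e-02 -1.6985e+02] F [ 0.4  0.2 -0.8] w 0.113
togo cm [-0.05 -0.01  0.21]
```

View pics/s6.png

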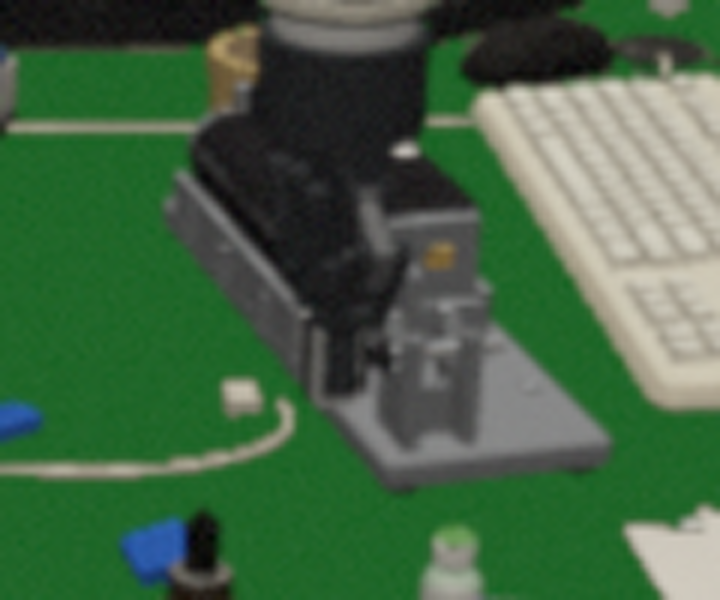

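View pics/w6.png

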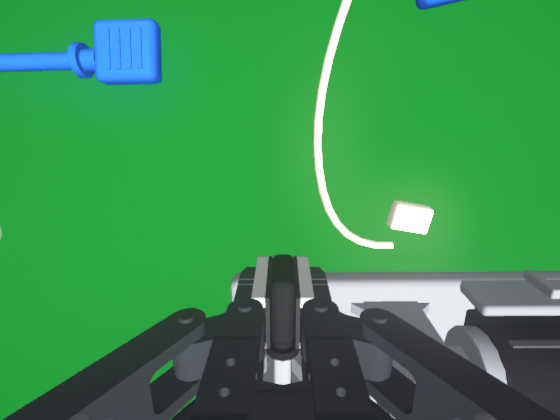

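>>> carry_out(
  deltas=[
    [0,0,0.1,0,0,0,255],
    [0,0,0.1,0,0,0,255],
    [0,0,0,0,0,0,255],
    [0,0,0,0,0,0,255],
    [0,0,0,0,0,0,255],
  ],
)

```text
t: 10.52
eef_pos: [0.6221, -0.0799, 0.1112]
tool_rot: [180.0, 0.0, -169.9]
contact_force: [-2.6, -0.2, 5.1]
width: 0.108
```

>>> carry_out(
  deltas=[
    [0,0,0.1,0,0,0,255],
    [0,0,0,0,0,0,255],
    [0,0,0,0,0,0,255],
    [0,0,0,0,0,0,255],
    [0,0,0,0,0,0,255],
  ],
)

```text
t: 11.15
eef_pos: [0.6225, -0.08, 0.1109]
tool_rot: [-180.0, 0.1, -169.9]
contact_force: [-2.7, 0.0, 8.2]
width: 0.108
```

>>> carry_out(
  deltas=[
    [0,0,-0.1,0,0,0,255],
    [0,0,0,0,0,0,220],
    [0,0,0,0,0,0,200],
    [0,0,0,0,0,0,100],
    [0,0,0,0,0,0,0],
  ],
)

```text
t: 11.78
eef_pos: [0.6219, -0.0798, 0.1107]
tool_rot: [180.0, -0.0, -169.8]
contact_force: [0.1, 0.3, -0.2]
width: 0.631
```

>>> carry_out(
  deltas=[
    [0,0,0,0,0,0,0],
    [0,0,0,0,0,0,0],
    [0,0,-1,0,0,0,0],
    [0,0,-3,0,0,0,0],
    [0,0,-4,0,0,0,0],
  ],
)

```text
t: 12.4
eef_pos: [0.6215, -0.0798, 0.1916]
tool_rot: [180.0, -0.1, -169.9]
contact_force: [0.5, 0.0, -0.4]
width: 0.995
```

>>> carry_out(
  deltas=[
    [0,0,-4,0,0,0,0],
    [0,0,-4,0,0,0,0],
    [0,0,-1,0,0,0,0],
    [0,0,0,0,0,0,0],
    [0,0,0,0,0,0,0],
  ],
)

```text
t: 13.02
eef_pos: [0.6212, -0.0796, 0.2795]
tool_rot: [180.0, -0.1, -169.8]
contact_force: [-0.3, 0.6, -0.2]
width: 1.0
```

```bash
python3 - <<'E'
from h import *
s=np.load('s.npy'); togo(tcp(s,0,0,123))
o=manip.get_obs();im=imaging.snapshot('wrist');save('w7',im);c=wristcam(o);np.save('o7.npy',o,allow_pickle=True)
print('joints',o['joint_positions'])
save('w7z',cv2.resize(im[170:310,230:400],None,fx=4.2,fy=4.2,interpolation=cv2.INTER_CUBIC))
print(proj(c,cr2w(s,[(-40,-200,60),(-44,-200,64),(-12,-200,60),(-80,-200,67),(15,-200,56)])))
b=imaging.snapshot('side');save('s7',cv2.resize(b[170:270,250:370],None,fx=6,fy=6,interpolation=cv2.INTER_CUBIC))
for q in ['pin']:
    for d in imaging.silhouettes('wrist',q): print(q,d['score'],d['box'])
E
```

```text
t 13.03 pos [ 0.6212 -0.0796  0.2795] rot [ 1.7996e+02 -1.3000e-01 -1.6984e+02] F [-0.3  0.6 -0.2] w 1.0
togo cm [-7.07 19.95 10.26]
joints [-12.85256627  26.76491014  23.00253518  97.82799176 -11.96951638
  57.97863306 114.50094737]
[[280.80608517 223.87260612]
 [280.77552044 221.27386486]
 [280.88225614 251.87249496]
 [280.65173336 182.97300077]
 [280.9679135  275.39693625]]
pin 0.94 [273.5, 178.7, 288.1, 273.9]
pin 0.8 [123.4, 63.8, 221.3, 93.4]
pin 0.68 [343.4, 0.0, 374.1, 56.1]
```

View pics/w7z.png

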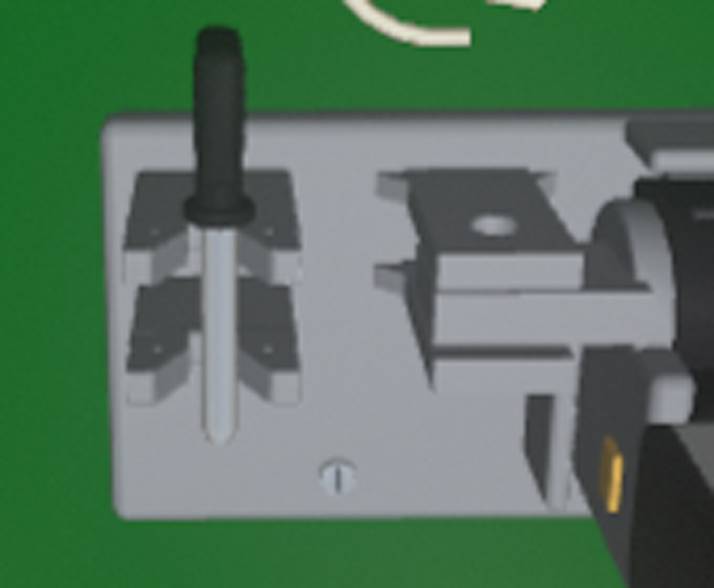

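View pics/s7.png

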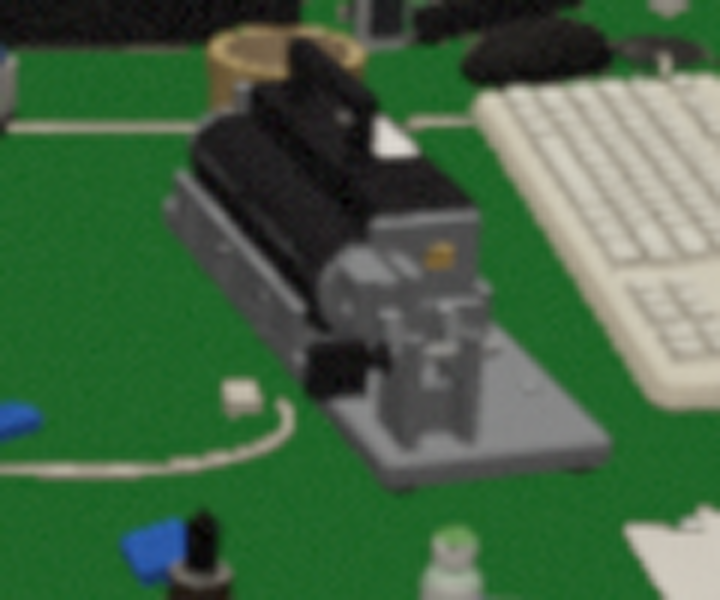

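View pics/w7.png

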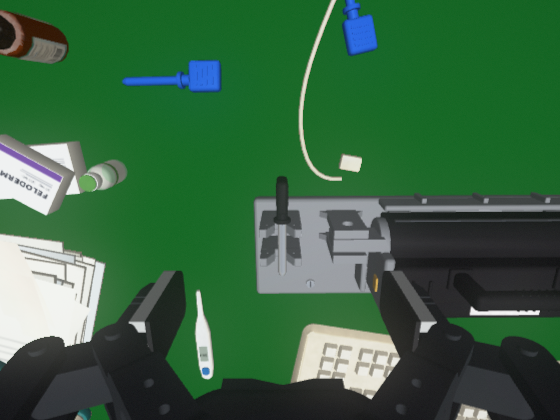

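>>> carry_out(
  deltas=[
    [-1.8,5,0,0,0,0,0],
    [-1.8,5,0,0,0,0,0],
    [-1.8,5,0,0,0,0,0],
    [-1.7,5,0,0,0,0,0],
    [0,0,0,0,0,0.17,0],
  ],
)

```text
t: 13.8
eef_pos: [0.656, 0.1364, 0.2793]
tool_rot: [179.8, -0.1, -179.3]
contact_force: [-0.2, -0.9, 0.1]
width: 0.999
```

>>> carry_out(
  deltas=[
    [0,0,0,0,0,0.175,0],
    [0,0,0,0,0,0.175,0],
    [0,0,0,0,0,0.175,0],
    [0,0,0,0,0,0.175,0],
    [0,0,0,0,0,0.175,0],
  ],
)

```text
t: 14.42
eef_pos: [0.6564, 0.1295, 0.2799]
tool_rot: [-179.9, -0.0, 129.9]
contact_force: [-0.7, 0.6, -0.3]
width: 0.999
```

>>> carry_out(
  deltas=[
    [0,0,0,0,0,0.175,0],
    [0,0,0,0,0,0.175,0],
    [0,0,0,0,0,0.175,0],
    [0,0,0,0,0,0,0],
    [0,0,0,0,0,0,0],
  ],
)

```text
t: 15.05
eef_pos: [0.6565, 0.1296, 0.2804]
tool_rot: [-180.0, 0.0, 100.4]
contact_force: [0.6, -0.4, 0.8]
width: 1.0
```

```bash
python3 - <<'E'
from h import *
s=np.load('s.npy'); togo(tcp(s,0,0,123))
o=manip.get_obs();im=imaging.snapshot('wrist');save('w8',im);c=wristcam(o);np.save('o8.npy',o,allow_pickle=True)
print('joints',o['joint_positions'])
save('w8o',overlay(im,c,s,1.4))
E
```

```text
t 15.05 pos [0.6565 0.1296 0.2804] rot [-1.7996e+02  1.0000e-02  1.0036e+02] F [ 0.6 -0.4  0.8] w 1.0
togo cm [-1.000e-02 -1.000e-01  1.035e+01]
joints [-42.21070315  34.53098622  41.49962087  92.21474269 -24.93869961
  62.90322335  16.21590157]
```

View pics/w8o.png

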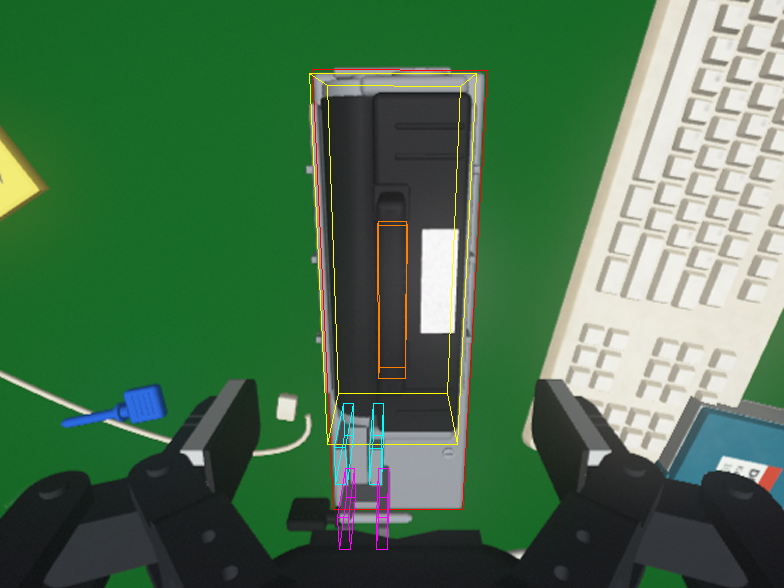

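View pics/w8.png

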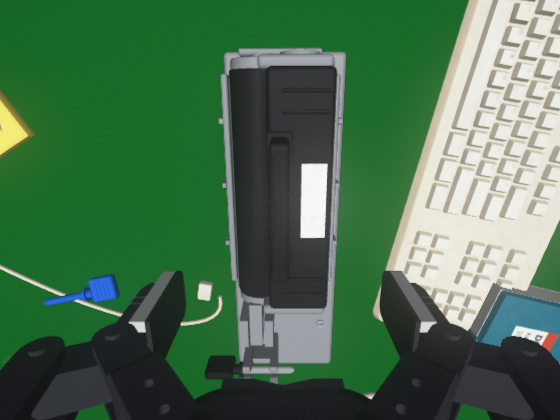

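```bash
python3 - <<'E'
from h import *
im=cv2.imread('pics/w8.png')
z=cv2.resize(im[120:300,220:345],None,fx=3.3,fy=3.3,interpolation=cv2.INTER_CUBIC)
z=cv2.convertScaleAbs(z,alpha=2.5,beta=0);cv2.imwrite('pics/w8z.png',z)
o=np.load('o8.npy',allow_pickle=True).item();c=wristcam(o);s=np.load('s.npy')
P=[(0,y,129) for y in (-60,-50,-40,0,40,50,60)]+[(-7,0,129),(7,0,129)]+[(0,y,89) for y in (-50,-40,40,50)]
for a,b in zip(P,proj(c,cr2w(s,P))): print(a,((b-[220,120])*3.3).round(0))
E
```

```text
(0, -60, 129) [199. 574.]
(0, -50, 129) [199. 535.]
(0, -40, 129) [199. 495.]
(0, 0, 129) [199. 325.]
(0, 40, 129) [199. 136.]
(0, 50, 129) [199.  86.]
(0, 60, 129) [199.  34.]
(-7, 0, 129) [166. 325.]
(7, 0, 129) [232. 325.]
(0, -50, 89) [200. 454.]
(0, -40, 89) [200. 419.]
(0, 40, 89) [200. 105.]
(0, 50, 89) [200.  62.]
```

View pics/w8z.png

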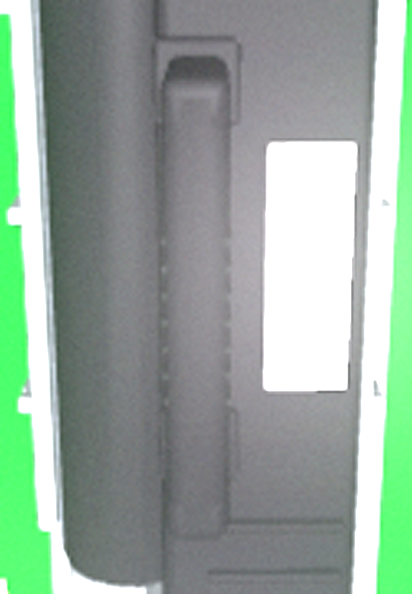

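>>> carry_out(
  deltas=[
    [0,-0.1,2,0,0,0,0],
    [0,0,3,0,0,0,0],
    [0,0,3,0,0,0,0],
    [0,0,1.5,0,0,0,0],
    [0,0,0.85,0,0,0,0],
  ],
)

```text
t: 15.72
eef_pos: [0.6554, 0.1291, 0.1762]
tool_rot: [-179.9, 0.0, 100.2]
contact_force: [-0.5, -0.0, -0.5]
width: 0.995
```

>>> carry_out(
  deltas=[
    [0,0,0,0,0,0,0],
    [0,0,0,0,0,0,255],
    [0,0,0,0,0,0,255],
    [0,0,0,0,0,0,255],
    [0,0,0,0,0,0,255],
  ],
  force=80,
)

```text
t: 16.35
eef_pos: [0.6554, 0.1294, 0.1777]
tool_rot: [-180.0, -0.0, 100.2]
contact_force: [-9.5, -0.6, 14.3]
width: 0.148
```

>>> carry_out(
  deltas=[
    [0,0,0,0,0,0,255],
    [0,0,0,0,0,0,255],
    [0,0,0,0,0,0,255],
    [0,0,0,0,0,0,255],
    [0,0,0,0,0,0,255],
  ],
  force=80,
)

```text
t: 16.98
eef_pos: [0.6553, 0.1293, 0.1777]
tool_rot: [-179.9, -0.0, 100.2]
contact_force: [-4.0, -0.1, 4.9]
width: 0.147
```

```bash
python3 - <<'E'
from h import *
s=np.load('s.npy'); togo(tcp(s,0,0,123))
im=imaging.snapshot('wrist');save('w9',im)
o=manip.get_obs();print(o['torque'],o['tool_rot'])
E
```

```text
t 16.98 pos [0.6553 0.1293 0.1777] rot [-1.7995e+02 -3.0000e-02  1.0021e+02] F [-4.  -0.1  4.9] w 0.147
togo cm [-0.01  0.01  0.08]
[-0.06728382  0.83014562  0.10793954] [-1.79948439e+02 -2.46505900e-02  1.00205247e+02]
```

View pics/w9.png

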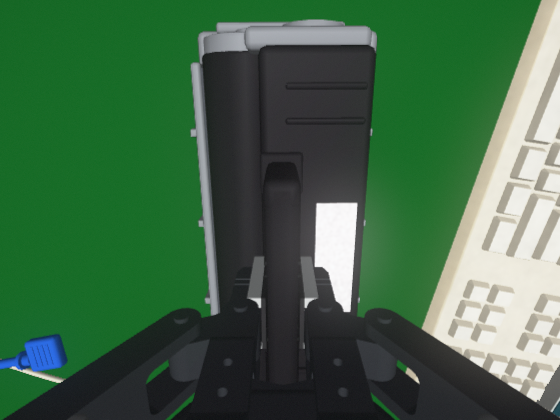

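>>> carry_out(
  deltas=[
    [0,-0.05,-0.1,0,0,0,255],
    [0,0,-0.2,0,0,0,255],
    [0,0,-0.2,0,0,0,255],
    [0,0,-0.2,0,0,0,255],
    [0,0,0,0,0,0,255],
  ],
)

```text
t: 17.65
eef_pos: [0.6552, 0.1292, 0.1845]
tool_rot: [180.0, 0.0, 100.2]
contact_force: [1.3, -1.0, -4.6]
width: 0.147
```

```bash
python3 - <<'E'
from h import *
s=np.load('s.npy'); togo(tcp(s,0,0,123))
o=manip.get_obs();print(o['torque'],o['tool_rot'])
im=imaging.snapshot('wrist');save('w10',im)
E
```

```text
t 17.65 pos [0.6552 0.1292 0.1845] rot [179.98   0.   100.19] F [ 1.3 -1.  -4.6] w 0.147
togo cm [-0.    0.02  0.76]
[ 0.03054009 -0.08173282  0.0528797 ] [1.79979982e+02 3.07414209e-03 1.00191429e+02]
```

View pics/w10.png

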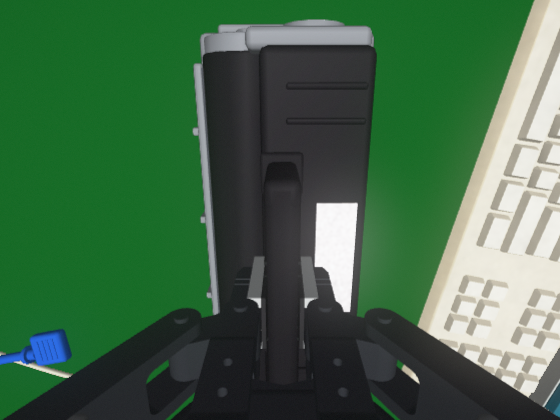

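>>> carry_out(
  deltas=[
    [0,0,-0.6,0,0,0,255],
    [0,0,-1,0,0,0,255],
    [0,0,-1,0,0,0,255],
    [0,0,-1,0,0,0,255],
    [0,0,-1,0,0,0,255],
  ],
)

```text
t: 18.32
eef_pos: [0.6552, 0.1293, 0.2314]
tool_rot: [180.0, -0.0, 100.2]
contact_force: [0.3, -0.3, -5.5]
width: 0.147
```

>>> carry_out(
  deltas=[
    [0,0,-1,0,0,0,255],
    [0,0,-1,0,0,0,255],
    [0,0,-1,0,0,0,255],
    [0,0,-1,0,0,0,255],
    [0,0,-0.7,0,0,0,255],
  ],
)

```text
t: 18.95
eef_pos: [0.6553, 0.1292, 0.2782]
tool_rot: [180.0, -0.0, 100.2]
contact_force: [0.3, -0.3, -5.8]
width: 0.144
```

>>> carry_out(
  deltas=[
    [0,0,0,0,0,0,255],
    [0,0,0,0,0,0,255],
    [0,0,0,0,0,0,255],
    [0,0,0,0,0,0,255],
    [0,0,0,0,0,0,255],
  ],
)

```text
t: 19.58
eef_pos: [0.6551, 0.1292, 0.2772]
tool_rot: [-180.0, 0.0, 100.2]
contact_force: [-0.1, -0.8, -4.9]
width: 0.146
```

```bash
python3 - <<'E'
from h import *
s=np.load('s.npy'); togo(tcp(s,0,0,223))
o=manip.get_obs();print(o['torque'],o['tool_rot'])
im=imaging.snapshot('wrist');save('w11',im)
b=imaging.snapshot('side');save('s11',cv2.resize(b[130:270,230:370],None,fx=4.2,fy=4.2,interpolation=cv2.INTER_CUBIC))
E
```

```text
t 19.57 pos [0.6551 0.1292 0.2772] rot [-1.7999e+02  1.0000e-02  1.0019e+02] F [-0.1 -0.8 -4.9] w 0.146
togo cm [-0.    0.03  0.03]
[ 0.00429984 -0.00823473  0.01341371] [-1.79989350e+02  5.49576449e-03  1.00193157e+02]
```

View pics/w11.png

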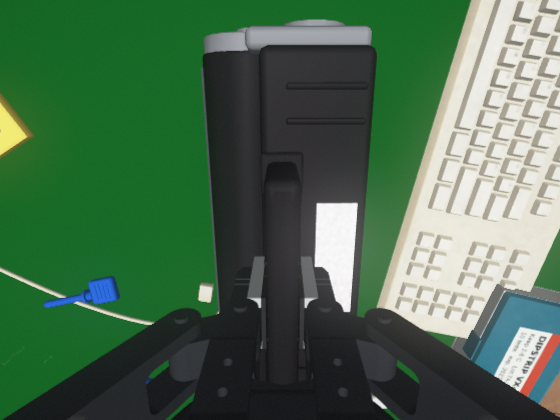

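View pics/s11.png

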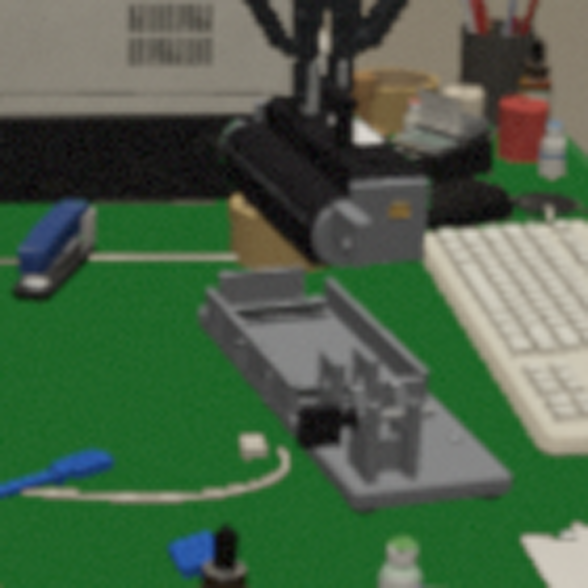

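>>> carry_out(
  deltas=[
    [0,0,0,0,0,0,255],
    [0,0,0,0,0,0,255],
    [0,0,0,0,0,0,255],
    [0,0,0,0,0,0,255],
    [0,0,0,0,0,0,255],
  ],
)

```text
t: 20.3
eef_pos: [0.6551, 0.1293, 0.2774]
tool_rot: [180.0, -0.0, 100.2]
contact_force: [-0.0, -0.4, -4.9]
width: 0.147
```

>>> carry_out(
  deltas=[
    [0,0,0,0,0,0,255],
    [0,0,0,0,0,0,255],
    [0,0,0,0,0,0,255],
    [0,0,0,0,0,0,255],
    [0,0,0,0,0,0,255],
  ],
)

```text
t: 20.92
eef_pos: [0.6551, 0.1293, 0.2774]
tool_rot: [180.0, -0.0, 100.2]
contact_force: [0.5, 0.6, -5.0]
width: 0.145
```

>>> carry_out(
  deltas=[
    [0,0,0,0,0,0,255],
    [0,0,0,0,0,0,255],
    [0,0,0,0,0,0,255],
    [0,0,0,0,0,0,255],
    [0,0,0,0,0,0,255],
  ],
)

```text
t: 21.55
eef_pos: [0.6552, 0.1293, 0.2774]
tool_rot: [180.0, -0.0, 100.2]
contact_force: [-0.1, -0.6, -5.5]
width: 0.143
```

>>> carry_out(
  deltas=[
    [0,0,0,0,0,0,255],
    [0,0,0,0,0,0,255],
    [0,0,0,0,0,0,255],
    [0,0,0,0,0,0,255],
    [0,0,0,0,0,0,255],
  ],
)

```text
t: 22.18
eef_pos: [0.6551, 0.1293, 0.2774]
tool_rot: [180.0, -0.0, 100.2]
contact_force: [0.1, -0.5, -5.6]
width: 0.148
```

>>> carry_out(
  deltas=[
    [0,0,0,0,0,0,255],
    [0,0,0,0,0,0,255],
    [0,0,0,0,0,0,255],
    [0,0,0,0,0,0,255],
    [0,0,0,0,0,0,255],
  ],
)

```text
t: 22.8
eef_pos: [0.6551, 0.1293, 0.2774]
tool_rot: [180.0, -0.0, 100.2]
contact_force: [0.3, -0.5, -5.1]
width: 0.147
```

```bash
python3 - <<'E'
from h import *
a=cv2.imread('pics/w11.png')[:,:,::-1]
im=imaging.snapshot('wrist'); print('wrist diff',np.abs(a.astype(int)-im).mean())
s=np.load('s.npy'); togo(tcp(s,0,0,223))
print(manip.job_done())
E
```

```text
wrist diff 1.2783673469387755
t 22.85 pos [0.6551 0.1293 0.2774] rot [180.   -0.  100.2] F [ 0.5  0.7 -5.2] w 0.148
togo cm [-0.01  0.03  0.05]
the job is handed in; nothing more can be done
None
```

The job is done and handed in at about 23 s. The pin is parked in the notches, and the gripper still holds the cartridge level about 10 cm above its seat.

- **Pin:** I gripped it by its tab, drew it out about 7 cm and lowered it into both notches. After release, the wrist picture showed the shank lying along both notches. The tip was within a pixel of where it should be with the collar against the front rib.
- **Cartridge:** I pinched the handle at its middle with 80 N and lifted straight up. The tool rose 100 mm and stayed vertical throughout.
- **Hold:** I held it still for more than 3 s. The tool pose was steady to within 1 mm and the load was steady at about 5 N. The wrist picture at the end was nearly the same as at the start of the hold.

No check failed. When the gripper closed on the handle there was a brief contact force of about 17 N. I eased the small side load left over, and it was gone once the cartridge was clear of its seat. I steered clear of the other things on the desk and saw none moved in the pictures, but I did not measure them afterwards.

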